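# Close and clamp the packed food box

## Task

The food box on the worktop is packed, with an apple and a lemon in it: close it up. Swing the wooden lid fully shut first, and only then fold the wire clamp, which sticks out from the side opposite the hinge, up and over until its feet rest on the lid. Leave the fruit inside and do not knock over or shift the things standing round it.

Things in the scene. Friction and masses are not known exactly. Their poses are not given: they have to be found in the camera images.
- food_box: White open-topped food box, fixed to the worktop, 130 mm (its x) by 180 mm (its y), 90 mm high, walls 4 mm. Origin: centre of its underside, on the worktop; z up; +x points to the hinge side, -x to its front, where the clamp sticks out. The lid's hinge line is parallel to y at x = +67 mm, z = 90 mm. The clamp's pivot line is parallel to y at x = -50 mm, z = 45 mm.
- box_lid (a joint): Angle of the lid in rad: 0 fully shut (level on the rim), 1.57 upright; starts between 1.0 and 1.4. Stiff hinge: the lid stays at any angle; about 1 to 3 N at its free edge moves it.
- lid_edge (a point): Middle of the lid's free edge, on its upper (outer) face, 136 mm from the hinge line. The lid is a plain wooden board 136 x 186 mm, 8 mm thick, with a tongue 50 mm wide that stands 9 mm out of the free edge. The frame turns with the lid: its z is the normal of the outer face. When shut it is at x = -69 mm, z = 98 mm of the box.
- clamp (a joint): Angle of the wire clamp in rad: 0 home (feet on the shut lid), 0.6 standing straight up, 2.18 would be level; starts between 1.55 and 1.95, leaning up and out in front of the box. It stays at any angle; about 1 to 2 N at the bar moves it.
- clamp_bar (a point): Centre of the clamp's grip: a round wooden sleeve 14 mm thick and 80 mm long on a bar parallel to the box's y, on two wire arms 202 mm apart that straddle the box. It goes round the clamp's pivot line at a radius of 88 mm. Home it is at x = 0, z = 117 mm of the box, over the middle of the lid, 12 mm of air under the sleeve; two rubber feet 62 mm either side of its centre then rest on the lid.
- apple_mid (a point): Centre of a red-yellow apple, 70 mm across, 68 mm high, lying in the box
- lemon_mid (a point): Centre of a lemon, 78 x 55 x 56 mm, lying in the box
- mug: Bystander: grey mug, 84 mm across, 91 mm high, handle to its -y; stands about 0.25 m from the middle of the box on its hinge side. Origin: under its middle.
- timer: Bystander: round red and white kitchen timer, 65 mm, 48 mm high; on the clamp side of the box, about 0.28 m from its middle. Origin: underside centre.
- salt: Bystander: salt shaker, 44 mm thick, 90 mm high; on the clamp side of the box, about 0.28 m from its middle. Origin: underside centre.
- mill: Bystander: wooden pepper mill, 58 mm thick, 170 mm high, farther to the right. Origin: underside centre.
- tumbler: Bystander: glass tumbler, 81 mm wide, 93 mm high, at the left. Origin: underside centre.

How it is judged:
By the outcome, as a careful person would: the job done as asked, in the order asked, and still so for the second after the job is handed in, with the robot touching nothing.
It also fails if it takes over 45 s, if anything falls off the work surface, if the arm or the gripper's body presses on something with over 40 N, if the wrist force passes 120 N, or if a joint passes its speed limit or range.

## Robot

A 6-joint arm with a two-finger parallel gripper is mounted at the origin on a cart in front of the work surface, level with it; the furniture and walls round the work are solid. World frame = base frame: x ahead of the robot, y to its left, z up, the work surface at z = 0. Lengths are in m, angles in rad, forces in N, time in s.
With the tool pointing down it reaches from about 0.425 to 0.95 m from the base axis. Payload 3.5 kg.
Tool frame: the origin (TCP) lies at the very end of the fingers, on their centre line; the grasp point (between the pads) lies 19 mm behind it; z points along the fingers, y is the line along which they close (so a half turn about z gives the same grasp; the last joint's range is limited). The gripper opens to 85 mm and grips with 20 to 120 N. Pads are 22 mm wide; open, the fingers measure 114 mm over their backs; the gripper's body (76 mm by 85 mm) begins 54 mm behind the grasp point. The pads swing forward as they close: fully open they stand 13 mm farther back than shut.
Start: joints at [-1.303, 0.286, 1.577, -0, 1.279, -0.15], TCP at [0.274, -0.617, 0.231] pointing down, gripper open.
Joint ranges: [-2.77, 2.77], [-0.9, 2.22], [0.21, 2.48], [-1.53, 4.67], [0.24, 2.81], [-2.84, 2.84]. Speed limits (rad/s): [2.79, 2.79, 3.14, 3.14, 3.14, 3.14].

## Interface

Orientations are given as a unit quaternion [x, y, z, w].
In Python, from plant import ctrl, optics, monitor, sign_off gives the robot as it stands (ctrl), with the cameras (optics), the readings (monitor) and the job as plain functions.
- The arm moves only by the tool shift_gripper, called after "Request:" by a JSON object that holds its "op" and its "data", one argument or row to a line. Schema: {"type":"object","properties":{"rows":{"type":"array","items":{"type":"array","items":{"type":"array","items":{"type":"number"},"minItems":7,"maxItems":7},"minItems":1,"maxItems":10},"minItems":1,"maxItems":1},"grip_n":{"type":"number"},"only":{"type":"string"},"quiet":{"type":"boolean"},"lines":{"type":"string"}},"required":["rows"],"additionalProperties":false}. rows is a list that holds a single list of rows (three levels of brackets), with 1 to 10 rows, each of 7 numbers: dx, dy, dz in parts of the range, where 1.0 means 0.6 m, then a rotation vector rx, ry, rz in fractions of the full range, 1 being 2 pi rad, then the opening from 0.0 (shut) to 1.0 (fully open); each row is the pose to reach, as a shift and turn from the pose commanded when the call began, along the tool's axes at that moment; what a row does not reach only later rows make up. A row lasts 1/8 s, in which the tool goes at most 0.0625 m and 0.188 rad, less where a joint would pass 70% of its speed; a pose out of reach is approached as far as the arm can. The fingers move at their own pace and stop on an object; grip_n is the grip in N (left out, the last holds). Time passes only in rows, so rows that do not move let the fingers close. The tool returns the time, the measured TCP pose, the force, the opening and the grip force at its end. only (a regular expression) keeps the lines of the reply that match it, lines (a string "A,B") keeps lines A to B, and quiet returns only ok. No shift or turn number may pass 1 either way. Input that does not fit is refused with a message, and nothing moves.
- monitor.get_state(): the state, without advancing time (a new reading comes with each control period).
- optics.read_camera(name): name is "scene" or "top" or "wrist"; returns a dict with "pixels" (400x640x3 uint8, red, green, blue), "camera_matrix" (3x3 intrinsics, pixels), "xyz" and "orientation" of the camera in the world. Camera axes: x right, y down, z forward; pixel columns grow to the right and rows downward; lengths in m; the calibration is good to about 2 mm. A picture is of the moment at which its call begins. There is no depth.
- sign_off(): hands the job in; it is judged then, once.
The state is a dict: "time": time; "qpos": joint angles; "dq": joint speeds; "joint_efforts": joint torques, N m; "eef_pos": TCP position; "tcp_rot": TCP orientation; "contact_force": force on the tool from outside, world axes, zero at the start; "wrist_torque": the same for the moment, N m; "opening": opening from 0.0 (shut) to 1.0 (fully open); "finger_force": force on a finger pad.
Only numpy, scipy, OpenCV 4.12 (cv2) and the standard library are available. Lean on these libraries where they do the work, as an engineer would, in place of code of your own. Each camera call takes 0.05 s, during which the arm holds its last target. There are 200 camera calls.

## Working session

There is one attempt and no reset: what is moved stays moved. The work goes in short steps, Python scripts to look and compute and a tool call to move; the robot and the scene stay as the last step left them, time stands still between calls to the robot, and variables do not carry over. Pictures are saved under pics/ and viewed, at most 10 in all, crops included, and the job is handed in when it is done.

```bash
ls; mkdir -p pics
```

Run:
```python
from plant import ctrl, optics, monitor, sign_off
import cv2
for n in("scene","top"):
    c=optics.read_camera(n); cv2.imwrite(f"pics/{n}0.png",c["pixels"][:,:,::-1]); print(n,c["camera_matrix"],c["xyz"],c["orientation"])
s=monitor.get_state();print(s)
```

```text
pics
plant.py
scene [[515.795608     0.         320.40048488]
 [  0.         515.795608   200.21684667]
 [  0.           0.           1.        ]] [-0.95267946 -0.86320407  1.17813678] [ 0.75758659 -0.43401849  0.24523976 -0.4213644 ]
top [[381.14949448   0.         325.32175979]
 [  0.         381.14949448 200.90100639]
 [  0.           0.           1.        ]] [0.44901147 0.00422169 1.38633462] [-0.69913739  0.71370936 -0.03267974  0.02752972]
{'time': 0.1, 'qpos': array([-1.30300090e+00,  2.87098430e-01,  1.57804568e+00, -9.87897936e-06,
        1.27863863e+00, -1.49969645e-01]), 'dq': array([-0.00034923, -0.00062733, -0.00323045,  0.00011899,  0.00078188,
       -0.00089373]), 'joint_efforts': array([ 8.69451433e-04, -4.07295477e+01, -2.93700153e+01, -1.47798628e-04,
        3.40003891e-03,  6.71796997e-06]), 'eef_pos': array([ 0.27374061, -0.61633472,  0.23006312]), 'tcp_rot': array([ 9.78262368e-01,  2.07368129e-01, -6.91952120e-05, -1.09286416e-03]), 'contact_force': array([ 0.49575795,  0.35395505, -0.53018238]), 'wrist_torque': array([ 0.00403217, -0.01282508, -0.02217039]), 'finger_force': 0.0, 'opening': 0.9986422212640402}
```

View pics/scene0.png

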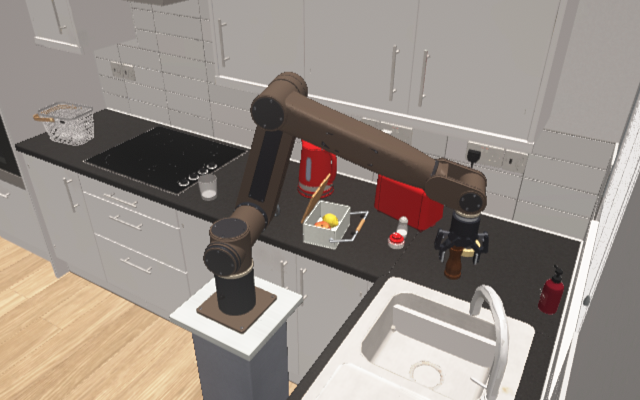

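View pics/top0.png

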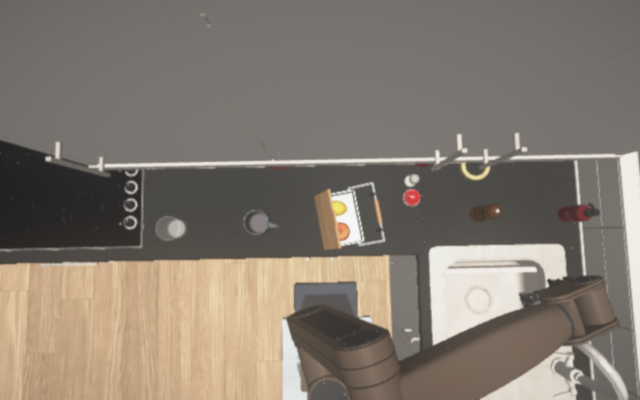

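The scene view shows the box at about (327,222), its lid standing up on its left and the clamp sticking out to the right. The top view has the box at (345,217), the lid at (328,220), the clamp bar at (379,212), the timer at (411,197), the salt at (411,180) and the mug at (257,222). Next I'll measure on enlarged crops.

Create h.py:
```python
import numpy as np, cv2
from scipy.spatial.transform import Rotation as R
from plant import ctrl, optics, monitor, sign_off
def ray(c,uv):
    d=np.linalg.solve(c["camera_matrix"],np.r_[uv,1.]); return np.array(c["xyz"]),R.from_quat(c["orientation"]).apply(d)
def plane(c,uv,z):
    o,d=ray(c,uv); return o+d*(z-o[2])/d[2]
def two(c1,u1,c2,u2):
    o,d=ray(c1,u1);p,e=ray(c2,u2);s=np.linalg.lstsq(np.c_[d,-e],p-o,rcond=None)[0]
    a,b=o+d*s[0],p+e*s[1]; return (a+b)/2,np.linalg.norm(a-b)
def proj(c,P):
    q=R.from_quat(c["orientation"]).inv().apply(np.atleast_2d(P)-c["xyz"])@np.array(c["camera_matrix"]).T; return q[:,:2]/q[:,2:]
```

Run:
```python
import cv2,numpy as np
a=cv2.imread("pics/top0.png")[170:260,305:425]; b=cv2.imread("pics/scene0.png")[170:260,290:410]
a=cv2.resize(a,None,fx=6,fy=6,interpolation=cv2.INTER_CUBIC); cv2.imwrite("pics/t1.png",a)
b=cv2.resize(b,None,fx=6,fy=6,interpolation=cv2.INTER_CUBIC); cv2.imwrite("pics/s1.png",b)
```

```text
(no output)
```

View pics/t1.png

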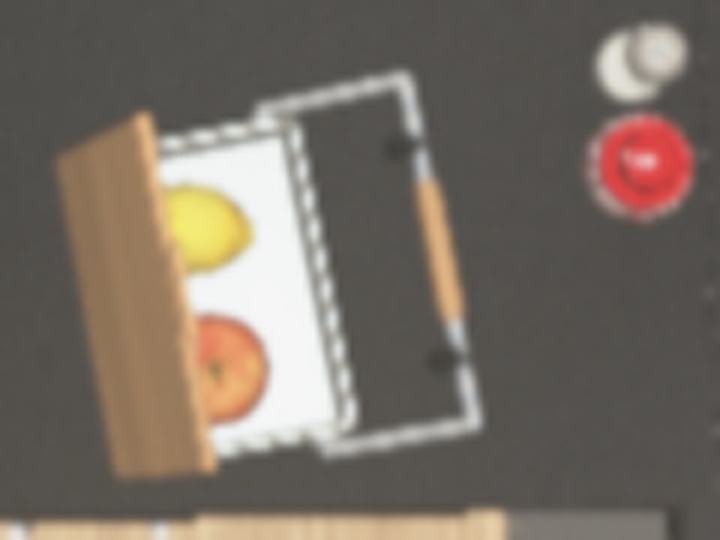

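View pics/s1.png

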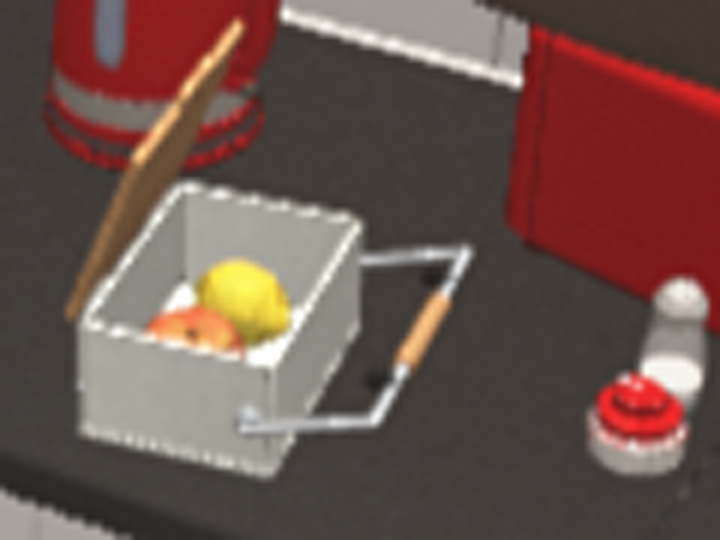

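The top crop shows the front rim corners at about (295,118) and (352,420), the sleeve from (427,180) to (455,320), and the lid's free edge from (150,112) to (213,470). The scene crop shows rim corners at (358,215), (272,365), (185,187) and (85,325), and the sleeve's middle at (424,330).

Create m.py:
```python
from h import *
T=optics.read_camera("top");S=optics.read_camera("scene")
t=lambda x,y:((x+.5)/6-.5+305,(y+.5)/6-.5+170)
s=lambda x,y:((x+.5)/6-.5+290,(y+.5)/6-.5+170)
np.set_printoptions(precision=4,suppress=True)
print("rim top",plane(T,t(297,118),.09),plane(T,t(354,420),.09))
sc=[plane(S,s(*p),.09) for p in((358,217),(272,365),(185,187),(83,325))];print("rim scene",sc)
print("two",two(T,t(297,118),S,s(358,217)),two(T,t(354,420),S,s(272,365)))
print("sleeve",two(T,t(440,250),S,s(424,330)))
print("lid far corner",two(T,t(150,112),S,s(240,25)))
# sleeve by colour
for c,b in((T,(305,170)),(S,(290,170))):
    im=c["pixels"][170:260,b[0]:b[0]+120]; h=cv2.cvtColor(im,cv2.COLOR_RGB2HSV)
    m=cv2.inRange(h,(8,90,90),(22,255,255)); n,l,st,ce=cv2.connectedComponentsWithStats(m)
    print([(st[i][4],ce[i]+b) for i in range(1,n) if st[i][4]>15])
ctrs=np.array(sc);c=ctrs.mean(0);ax=((ctrs[2]-ctrs[0])+(ctrs[3]-ctrs[1]))/2
print("centre scene",c,"yaw",np.arctan2(ax[1],ax[0]),np.linalg.norm(ax),np.linalg.norm(ctrs[0]-ctrs[1]),np.linalg.norm(ctrs[2]-ctrs[3]))
for n,p,z in(("timer",(645,165),.048),("salt",(658,52),.09)):print(n,plane(T,t(*p),z))
```

```bash
python3 m.py
```

```text
rim top [ 0.5976 -0.1057  0.09  ] [ 0.4255 -0.1332  0.09  ]
rim scene [array([ 0.5989, -0.0996,  0.09  ]), array([ 0.4212, -0.1327,  0.09  ]), array([0.5732, 0.0174, 0.09  ]), array([ 0.3991, -0.0103,  0.09  ])]
two (array([ 0.5961, -0.1035,  0.0931]), np.float64(0.004523603483222993)) (array([ 0.4248, -0.1323,  0.0878]), np.float64(0.0026447682311645003))
sleeve (array([ 0.5214, -0.1871,  0.0759]), np.float64(0.0003903638754791556))
lid far corner (array([ 0.5866, -0.0175,  0.2171]), np.float64(0.004221050603386373))
[(np.int32(1087), array([329.5382, 221.7047])), (np.int32(85), array([377.8941, 211.3765]))]
[(np.int32(287), array([315.3519, 197.0105])), (np.int32(56), array([360.1071, 224.5536])), (np.int32(85), array([323.0235, 224.1294]))]
centre scene [ 0.4981 -0.0563  0.09  ] yaw 1.7681521652280936 0.122034987888223 0.18083673896074196 0.17629533966362754
timer [ 0.5705 -0.3134  0.048 ]
salt [ 0.6315 -0.3135  0.09  ]
```

Units first: shifts go in shares of 0.6 m and turns go in shares of 2 pi rad. So 0.356 m is 0.5933, 0.25 m is 0.4167, 0.243 rad is 0.0387.

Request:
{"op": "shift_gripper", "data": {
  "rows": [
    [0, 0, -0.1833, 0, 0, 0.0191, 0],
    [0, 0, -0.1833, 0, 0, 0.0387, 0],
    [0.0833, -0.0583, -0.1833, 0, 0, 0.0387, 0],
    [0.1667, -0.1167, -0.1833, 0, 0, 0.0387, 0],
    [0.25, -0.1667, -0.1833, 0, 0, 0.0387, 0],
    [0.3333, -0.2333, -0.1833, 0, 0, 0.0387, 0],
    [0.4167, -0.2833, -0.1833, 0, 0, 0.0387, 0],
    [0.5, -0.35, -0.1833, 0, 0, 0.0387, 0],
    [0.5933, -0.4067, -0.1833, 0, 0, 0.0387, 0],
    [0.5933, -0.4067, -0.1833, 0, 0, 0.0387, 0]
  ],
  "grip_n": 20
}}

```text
refused: rows: the value is too long (schema: maxItems 1). Nothing was moved.
```

Wrong form. The message asks for a list holding one list of rows, three levels of brackets, so I'll send the same numbers that way.

Request:
{"op": "shift_gripper", "data": {
  "rows": [
    [[0, 0, -0.1833, 0, 0, 0.0191, 0], [0, 0, -0.1833, 0, 0, 0.0387, 0], [0.0833, -0.0583, -0.1833, 0, 0, 0.0387, 0], [0.1667, -0.1167, -0.1833, 0, 0, 0.0387, 0], [0.25, -0.1667, -0.1833, 0, 0, 0.0387, 0], [0.3333, -0.2333, -0.1833, 0, 0, 0.0387, 0], [0.4167, -0.2833, -0.1833, 0, 0, 0.0387, 0], [0.5, -0.35, -0.1833, 0, 0, 0.0387, 0], [0.5933, -0.4067, -0.1833, 0, 0, 0.0387, 0], [0.5933, -0.4067, -0.1833, 0, 0, 0.0387, 0]]
  ],
  "grip_n": 20
}}

```text
time: 1.45
eef_pos: [0.5018, -0.246, 0.3413]
tcp_rot: [0.996, 0.09, 0.0, -0.0]
contact_force: [-0.7, -0.2, 0.6]
opening: 0.001
finger_force: 0.0
```

Create b.py:
```python
from h import *
np.set_printoptions(precision=4,suppress=True)
C=np.array([.499,-.055,0]);B=R.from_euler('z',1.745)
s=monitor.get_state();print("box tcp",B.inv().apply(s["eef_pos"]-C),"world",s["eef_pos"]);M=R.from_quat(s["tcp_rot"]).as_matrix();print("tool x,y,z in box\n",(B.inv().as_matrix()@M).T,"F box",B.inv().apply(s["contact_force"]),s["time"],s["opening"],s["finger_force"])
```

```bash
python3 b.py
```

```text
box tcp [-0.1886  0.0304  0.3413] world [ 0.5018 -0.246   0.3413]
tool x,y,z in box
 [[ 0.0064 -1.      0.0004]
 [-1.     -0.0064 -0.0005]
 [ 0.0005 -0.0004 -1.    ]] F box [-0.0769  0.7638  0.5607] 1.45 0.0014414185868800457 0.0
```

Scaled: -0.309 m is -0.515, -0.12 m is -0.2.

Request:
{"op": "shift_gripper", "data": {
  "rows": [
    [[0.01, -0.1, 0, 0, 0, 0, 0], [0.02, -0.2, 0, 0, 0, 0, 0], [0.0333, -0.3, 0, 0, 0, 0, 0], [0.0417, -0.4, 0, 0, 0, 0, 0], [0.05, -0.515, 0, 0, 0, 0, 0], [0.05, -0.515, 0.0833, 0, 0, 0, 0], [0.05, -0.515, 0.1667, 0, 0, 0, 0], [0.05, -0.515, 0.2417, 0, 0, 0, 0], [0.05, -0.515, 0.2417, 0, 0, 0, 0]]
  ]
}}

```text
time: 2.58
eef_pos: [0.4732, 0.0595, 0.1923]
tcp_rot: [0.996, 0.087, -0.005, -0.001]
contact_force: [0.9, -0.7, 0.6]
opening: 0.0
finger_force: 0.0
```

```bash
python3 b.py
```

```text
box tcp [0.1173 0.0055 0.1923] world [0.4732 0.0595 0.1923]
tool x,y,z in box
 [[-0.0003 -1.     -0.0091]
 [-1.      0.0003 -0.0021]
 [ 0.0021  0.0091 -1.    ]] F box [-0.8856 -0.7113  0.593 ] 2.575 0.0001555108314114479 0.0
```

Scaled: 0.126 m is 0.21, 0.11 m is 0.1833.

Request:
{"op": "shift_gripper", "data": {
  "rows": [
    [[0, 0.0917, 0, 0, 0, 0, 0], [0, 0.1183, 0, 0, 0, 0, 0], [0, 0.1367, 0.0067, 0, 0, 0, 0], [0, 0.1533, 0.0133, 0, 0, 0, 0], [0, 0.17, 0.0233, 0, 0, 0, 0], [0, 0.1833, 0.0333, 0, 0, 0, 0], [0, 0.1967, 0.0467, 0, 0, 0, 0], [0, 0.21, 0.06, 0, 0, 0, 0], [0, 0.21, 0.06, 0, 0, 0, 0]]
  ]
}}

```text
time: 3.7
eef_pos: [0.4972, -0.0643, 0.1589]
tcp_rot: [0.996, 0.087, -0.001, -0.0]
contact_force: [0.3, 0.2, -0.5]
opening: -0.001
finger_force: 0.0
```

```bash
python3 b.py
```

Run:
```python
from h import *
c=optics.read_camera("scene");a=cv2.resize(c["pixels"][150:260,270:410,::-1],None,fx=5,fy=5);cv2.imwrite("pics/s2.png",a)
```

```text
box tcp [-0.0088  0.0034  0.1589] world [ 0.4972 -0.0643  0.1589]
tool x,y,z in box
 [[-0.0001 -1.     -0.0026]
 [-1.      0.0001 -0.0012]
 [ 0.0012  0.0026 -1.    ]] F box [ 0.1092 -0.3314 -0.4862] 3.7 -0.0009161516444216699 0.0
```

View pics/s2.png

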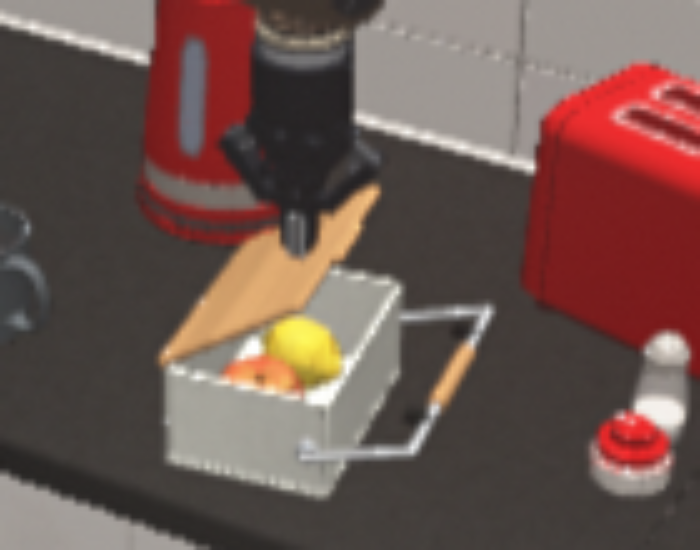

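The lid is following the fingertip and is now about 0.6 rad open, with its free edge near (340,250). I'll keep going down and finish with a light press.

Scaled: 0.066 m is 0.11, 0.04 m is 0.0667.

Request:
{"op": "shift_gripper", "data": {
  "rows": [
    [[0, 0.01, 0.0167, 0, 0, 0, 0], [0, 0.02, 0.0333, 0, 0, 0, 0], [0, 0.0267, 0.05, 0, 0, 0, 0], [0, 0.0333, 0.0667, 0, 0, 0, 0], [0, 0.0367, 0.0833, 0, 0, 0, 0], [0, 0.04, 0.0967, 0, 0, 0, 0], [0, 0.04, 0.1067, 0, 0, 0, 0], [0, 0.04, 0.11, 0, 0, 0, 0]]
  ]
}}

```text
time: 4.75
eef_pos: [0.502, -0.0878, 0.0978]
tcp_rot: [0.996, 0.088, -0.002, -0.0]
contact_force: [-12.5, 3.2, 27.5]
opening: 0.002
finger_force: 13.7
```

```bash
python3 b.py
```

```text
box tcp [-0.0329  0.0027  0.0978] world [ 0.502  -0.0878  0.0978]
tool x,y,z in box
 [[ 0.0015 -1.     -0.004 ]
 [-1.     -0.0015 -0.001 ]
 [ 0.001   0.004  -1.    ]] F box [ 5.3538 11.7686 27.4502] 4.75 0.0021041527944996017 13.654336824256461
```

Lid shut: the tip stands at z = 0.098, pressing with 27 N. Now up and across to above the clamp, for a wrist view.

Scaled: -0.14 m is -0.2333, 0.104 m is 0.1733.

Request:
{"op": "shift_gripper", "data": {
  "rows": [
    [[0, 0, -0.1, 0, 0, 0, 0], [0, 0.05, -0.2, 0, 0, 0, 0.2], [0, 0.1333, -0.2333, 0, 0, 0, 0.45], [0, 0.1733, -0.2333, 0, 0, 0, 0.45], [0, 0.1733, -0.2333, 0, 0, 0, 0.45], [0, 0.1733, -0.2333, 0, 0, 0, 0.45]]
  ]
}}

```text
time: 5.5
eef_pos: [0.5191, -0.1887, 0.2318]
tcp_rot: [0.996, 0.087, -0.002, -0.002]
contact_force: [-0.7, 0.6, 0.5]
opening: 0.451
finger_force: 0.0
```

```bash
python3 b.py
```

Run:
```python
from h import *
c=optics.read_camera("wrist");cv2.imwrite("pics/w1.png",c["pixels"][:,:,::-1])
C=np.array([.499,-.055,0]);B=R.from_euler('z',1.745)
for P in([-.134,0,.076],[-.134,.04,.076],[-.134,-.04,.076],[-.069,.093,.098],[-.069,-.093,.098]):print(P,proj(c,B.apply(P)+C))
for n in("top","scene"):
    c=optics.read_camera(n);np.save(n,c["pixels"])
```

```text
box tcp [-0.1352  0.0033  0.2318] world [ 0.5191 -0.1887  0.2318]
tool x,y,z in box
 [[ 0.0008 -1.     -0.0033]
 [-1.     -0.0008 -0.0036]
 [ 0.0036  0.0033 -1.    ]] F box [0.6858 0.5401 0.4682] 5.5 0.4506838258016743 0.0
[-0.134, 0, 0.076] [[319.20297742 178.52903602]]
[-0.134, 0.04, 0.076] [[319.18362024 221.74030888]]
[-0.134, -0.04, 0.076] [[319.22391225 131.79593977]]
[-0.069, 0.093, 0.098] [[245.69070527 286.37274072]]
[-0.069, -0.093, 0.098] [[229.89163342  61.51357296]]
```

View pics/w1.png

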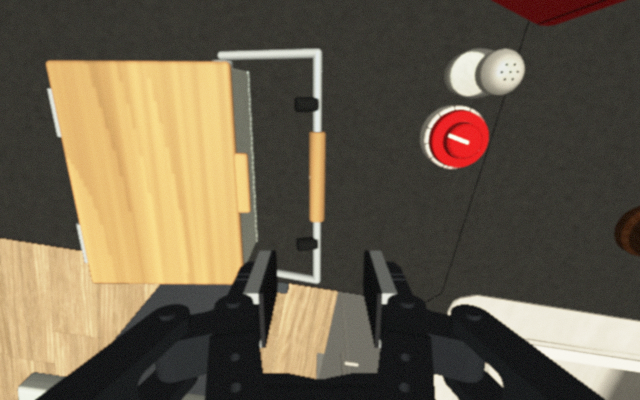

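The wrist view shows the lid flat with its front edge near (240,175). The sleeve is centred at (317,176), from row 132 to row 221, against a prediction of (319,178), so it's about 2 mm nearer the box. Down to grip it.

Scaled: 0.165 m is 0.275, 0.14 m is 0.2333.

Request:
{"op": "shift_gripper", "data": {
  "rows": [
    [[0, -0.0033, 0.0833, 0, 0, 0, 0.45], [0, -0.0033, 0.1667, 0, 0, 0, 0.45], [0, -0.0033, 0.2333, 0, 0, 0, 0.45], [0, -0.0033, 0.275, 0, 0, 0, 0.45], [0, -0.0033, 0.275, 0, 0, 0, 0.1], [0, -0.0033, 0.275, 0, 0, 0, 0.0], [0, -0.0033, 0.275, 0, 0, 0, 0.0]]
  ],
  "grip_n": 25
}}

```text
time: 6.52
eef_pos: [0.5186, -0.1853, 0.0686]
tcp_rot: [0.996, 0.087, -0.002, -0.003]
contact_force: [-1.3, 5.1, -4.9]
opening: 0.144
finger_force: 25.8
```

```bash
python3 b.py
```

```text
box tcp [-0.1318  0.0033  0.0686] world [ 0.5186 -0.1853  0.0686]
tool x,y,z in box
 [[ 0.0003 -1.     -0.0026]
 [-1.     -0.0003 -0.0057]
 [ 0.0057  0.0026 -1.    ]] F box [ 5.2562  0.4423 -4.8814] 6.525 0.14396173996546113 25.77610194683075
```

Scaled: -0.0645 m is -0.1075, -0.056 m is -0.0933.

Request:
{"op": "shift_gripper", "data": {
  "rows": [
    [[0, -0.0067, -0.0133, 0, 0, 0, 0], [0, -0.0133, -0.0258, 0, 0, 0, 0], [0, -0.0217, -0.0383, 0, 0, 0, 0], [0, -0.0317, -0.0483, 0, 0, 0, 0], [0, -0.0417, -0.06, 0, 0, 0, 0], [0, -0.0533, -0.0683, 0, 0, 0, 0], [0, -0.0667, -0.075, 0, 0, 0, 0], [0, -0.08, -0.0817, 0, 0, 0, 0], [0, -0.0933, -0.0867, 0, 0, 0, 0], [0, -0.1075, -0.09, 0, 0, 0, 0]]
  ]
}}

```text
time: 7.78
eef_pos: [0.5099, -0.1303, 0.1296]
tcp_rot: [0.996, 0.089, 0.0, 0.007]
contact_force: [-14.9, -13.6, 15.5]
opening: 0.136
finger_force: 25.4
```

```bash
python3 b.py;  python3 - <<'E'
from h import *
c=optics.read_camera("scene");a=cv2.resize(c["pixels"][150:260,270:410,::-1],None,fx=5,fy=5);cv2.imwrite("pics/s3.png",a)
E
```

```text
box tcp [-0.076   0.0023  0.1296] world [ 0.5099 -0.1303  0.1296]
tool x,y,z in box
 [[ 0.0033 -1.     -0.0009]
 [-0.9999 -0.0033  0.014 ]
 [-0.014   0.0008 -0.9999]] F box [-10.7907  17.0616  15.4749] 7.775 0.13589630070373546 25.379999577999115
```

View pics/s3.png

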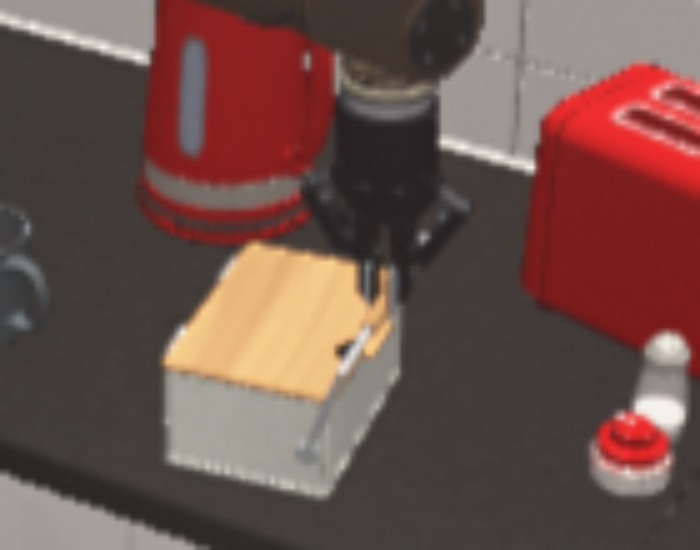

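The lid is still flat. The clamp bar is in the fingers near (372,310), with a foot visible at (348,350). The force and the 7 mm offset aren't explained yet, so I'll hold and read again before moving on.

Request:
{"op": "shift_gripper", "data": {
  "rows": [
    [[0, 0, 0, 0, 0, 0, 0], [0, 0, 0, 0, 0, 0, 0]]
  ]
}}

```text
time: 8.07
eef_pos: [0.5097, -0.1295, 0.1299]
tcp_rot: [0.996, 0.088, 0.0, 0.006]
contact_force: [-15.3, -9.3, 15.7]
opening: 0.129
finger_force: 25.7
```

```bash
python3 b.py
```

Run:
```python
from h import *
np.set_printoptions(precision=3,suppress=True)
s=monitor.get_state();print(s["qpos"],s["joint_efforts"],s["wrist_torque"])
c=optics.read_camera("wrist");cv2.imwrite("pics/w2.png",c["pixels"][:,:,::-1])
```

```text
box tcp [-0.0753  0.0023  0.1299] world [ 0.5097 -0.1295  0.1299]
tool x,y,z in box
 [[ 0.0029 -1.     -0.0009]
 [-0.9999 -0.0029  0.0116]
 [-0.0116  0.0009 -0.9999]] F box [-6.4727 16.6506 15.6598] 8.075 0.12865733040348673 25.697907507419586
[-0.437  0.066  2.027 -0.012  1.043  0.962] [  6.388 -21.828 -23.969   3.056  -2.349  -0.119] [-1.652  2.473 -0.118]
```

View pics/w2.png

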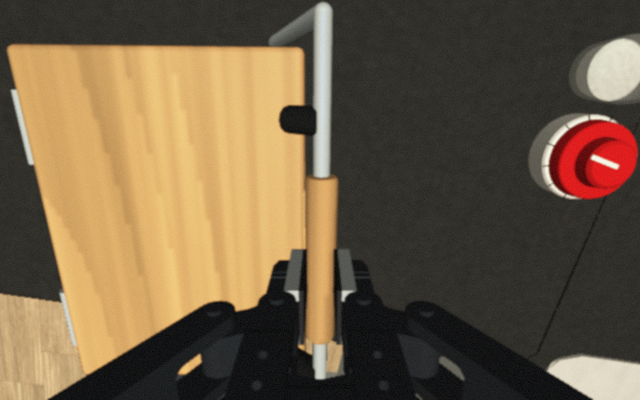

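The sleeve lies between the fingers at (321,260), with the bar still a little short of upright. The force is almost all radial, so my arc is a little tight and the sleeve has slid towards the fingertips. I'll open slightly into a loose cage and read the free pose, then push with the rear finger.

Request:
{"op": "shift_gripper", "data": {
  "rows": [
    [[0, 0, 0, 0, 0, 0, 0.3], [0, 0, 0, 0, 0, 0, 0.3], [0, 0, 0, 0, 0, 0, 0.3]]
  ]
}}

```text
time: 8.5
eef_pos: [0.5095, -0.1245, 0.1239]
tcp_rot: [0.996, 0.087, 0.001, 0.0]
contact_force: [-0.2, -0.1, -0.5]
opening: 0.301
finger_force: 0.0
```

```bash
python3 b.py
```

```text
box tcp [-0.0702  0.0017  0.1239] world [ 0.5095 -0.1245  0.1239]
tool x,y,z in box
 [[ 0.0009 -1.      0.0019]
 [-1.     -0.0009  0.0006]
 [-0.0006 -0.0019 -1.    ]] F box [-0.0313  0.1923 -0.463 ] 8.5 0.3011043469728464 0.0
```

Scaled: -0.07 m is -0.1167, 0.017 m is 0.0283.

Request:
{"op": "shift_gripper", "data": {
  "rows": [
    [[0, 0, 0.0167, 0, 0, 0, 0.3], [0, -0.0083, 0.0283, 0, 0, 0, 0.3], [0, -0.025, 0.0283, 0, 0, 0, 0.3], [0, -0.0417, 0.0283, 0, 0, 0, 0.3], [0, -0.0583, 0.0283, 0, 0, 0, 0.3], [0, -0.075, 0.0283, 0, 0, 0, 0.3], [0, -0.0917, 0.0283, 0, 0, 0, 0.3], [0, -0.105, 0.0283, 0, 0, 0, 0.3], [0, -0.1167, 0.0283, 0, 0, 0, 0.3], [0, -0.1167, 0.0283, 0, 0, 0, 0.3]]
  ]
}}

```text
time: 9.75
eef_pos: [0.4964, -0.055, 0.1063]
tcp_rot: [0.996, 0.087, -0.0, -0.0]
contact_force: [-0.0, 0.1, 0.1]
opening: 0.305
finger_force: 0.0
```

```bash
python3 b.py
```

```text
box tcp [0.0005 0.0026 0.1063] world [ 0.4964 -0.055   0.1063]
tool x,y,z in box
 [[ 0.001  -1.     -0.0001]
 [-1.     -0.001  -0.0007]
 [ 0.0007  0.0001 -1.    ]] F box [ 0.0599 -0.0028  0.1056] 9.75 0.3045521023742633 0.0
```

Scaled: -0.01 m is -0.0167, -0.007 m is -0.0117.

Request:
{"op": "shift_gripper", "data": {
  "rows": [
    [[0, -0.0067, 0, 0, 0, 0, 0.3], [0, -0.0117, 0, 0, 0, 0, 0.3], [0, -0.0167, 0, 0, 0, 0, 0.3], [0, -0.0167, 0, 0, 0, 0, 0.3]]
  ]
}}

```text
time: 10.25
eef_pos: [0.4952, -0.048, 0.1063]
tcp_rot: [0.996, 0.088, 0.0, 0.003]
contact_force: [1.1, -8.3, -3.8]
opening: 0.298
finger_force: 4.4
```

```bash
python3 b.py
```

Run:
```python
from h import *
c=optics.read_camera("wrist");cv2.imwrite("pics/w3.png",c["pixels"][:,:,::-1])
```

```text
box tcp [0.0076 0.0026 0.1063] world [ 0.4952 -0.048   0.1063]
tool x,y,z in box
 [[ 0.0019 -1.      0.0003]
 [-1.     -0.0019  0.0057]
 [-0.0057 -0.0003 -1.    ]] F box [-8.331   0.369  -3.7785] 10.25 0.2978946421495318 4.3678030371665955
```

View pics/w3.png

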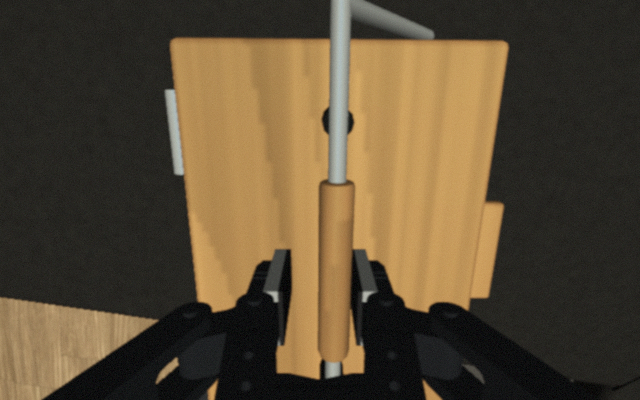

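The bar lies across the middle of the lid at (337,270), a foot directly under it at (338,122). It stops there with 8 N, so it's home. Now centre the fingers, rise clear and check.

Scaled: -0.17 m is -0.2833, 0.01 m is 0.0167.

Request:
{"op": "shift_gripper", "data": {
  "rows": [
    [[0, 0.0167, 0, 0, 0, 0, 0.4], [0, 0.0167, 0, 0, 0, 0, 0.4], [0, 0.0167, -0.05, 0, 0, 0, 0.4], [0, 0.0167, -0.1333, 0, 0, 0, 0.4], [0, 0.0167, -0.2333, 0, 0, 0, 0.4], [0, 0.0167, -0.2833, 0, 0, 0, 0.4], [0, 0.0167, -0.2833, 0, 0, 0, 0.4], [0, 0.0167, -0.2833, 0, 0, 0, 0.4]]
  ]
}}

```text
time: 11.3
eef_pos: [0.4957, -0.0552, 0.2747]
tcp_rot: [0.996, 0.087, -0.001, -0.001]
contact_force: [0.0, -0.9, -0.5]
opening: 0.403
finger_force: 0.0
```

```bash
python3 b.py
```

Run:
```python
from h import *
C=np.array([.499,-.055,0]);B=R.from_euler('z',1.745)
c=optics.read_camera("wrist");s=optics.read_camera("scene")
for P in([0,0,.117],[0,-.04,.117],[0,-.062,.098]):print(P,proj(c,B.apply(P)+C),proj(s,B.apply(P)+C)*5-np.array([1350,750]))
a=c["pixels"][:,:,::-1];b=cv2.resize(s["pixels"][150:260,270:410,::-1],None,fx=2.5,fy=2.5,interpolation=cv2.INTER_CUBIC)
o=np.zeros((595,640,3),np.uint8);o[:320]=a[:320];o[320:595,:350]=b;cv2.imwrite("pics/f.png",o)
```

```text
box tcp [0.0004 0.0032 0.2747] world [ 0.4957 -0.0552  0.2747]
tool x,y,z in box
 [[ 0.0007 -1.     -0.0023]
 [-1.     -0.0007 -0.0016]
 [ 0.0016  0.0023 -1.    ]] F box [-0.8827  0.1149 -0.4624] 11.3 0.40343045985956716 0.0
[0, 0, 0.117] [[320.56962808 178.34948306]] [[285.31300407 292.97032447]]
[0, -0.04, 0.117] [[320.63953924 131.90446852]] [[302.57774653 267.03455333]]
[0, -0.062, 0.098] [[320.68306576 103.85000639]] [[311.40608563 273.65342197]]
```

View pics/f.png

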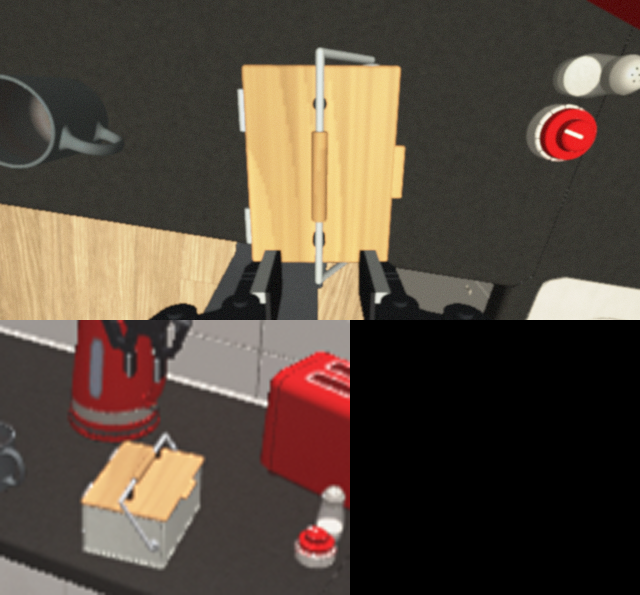

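The sleeve is centred at (319,176) against (320.6,178) predicted for home. The lid is flat, the feet are on it, the mug, timer and salt are upright, and the gripper is clear. Handing in.

```bash
python3 -c "
from plant import ctrl, optics, monitor, sign_off
print(sign_off())"
```

```text
the job is handed in; nothing more can be done
None
```

The box is closed and handed in at about 11 s: the lid was swung fully shut first, then the clamp was folded over until its feet rested on it; the fruit was left untouched in the box, and the mug, timer and salt still stood upright (I didn't re-check the mill and tumbler, but the arm never went near them).

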